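Ready the seasoning carousel beside the filling tub

ROBOT

A 6-joint arm with a two-finger parallel gripper is mounted at the origin on the work surface. World frame = base frame: x ahead of the robot, y to its left, z up, the work surface at z = 0. Lengths are in mm, angles in rad, forces in N, time in s.
With the tool pointing down it reaches from about 225 to 725 mm from the base axis. Payload 3.1 kg.
Tool frame: the origin (TCP) lies between the finger pads; the fingertips stand ctrl.tcp_to_tips ahead of it and the grasp point (between the pads) lies 2 mm behind it (ctrl.tcp_to_tips is the distance from the TCP to the fingertips, in mm); x points along the fingers, z is the direction in which the jaws open and shut, and the axes are right-handed (so a half turn about x gives the same grasp; the last joint's range is limited). The gripper opens to 85 mm and grips with 20 to 120 N. Pads are 22 mm wide; open, the fingers measure 114 mm over their backs; the gripper's body (76 mm by 85 mm) begins 54 mm behind the grasp point. The pads swing forward as they close: fully open they stand 13 mm farther back than shut.
Start: joints at [1, 0.048, 0.099, 1.622, 0, 1.443], TCP at [224.953, 474.356, 248.312] pointing down, gripper open.
Joint ranges: [-2.91, 2.91], [-0.99, 1.94], [-1.21, 1.42], [-2.12, 2.29], [-1.49, 1.47], [-3.14, 3.14]. Speed limits (rad/s): [2.79, 2.79, 3.14, 3.14, 3.14, 3.14].

INTERFACE

Orientations are given as a 3x3 rotation matrix whose columns are the frame's x, y, z axes.
In Python, from bench import ctrl gives the robot as it stands. The module is installed in compiled form; this text tells all that it offers.
- The arm moves only by the tool apply_moves, never from a script. Its argument "plan" is a list that holds one entry, the list of rows, each a list of 7 numbers: the finger opening in mm, from 0 to 85.4, then the shift along the world's x, y, z in units of 40 cm (1.0 is 40 cm), then the turn, a rotation vector about the world's x, y, z in units of 180 degrees (1.0 is 180 degrees). In form: [[[grip, dx, dy, dz, ax, ay, az], ...]]. A call has 1 to 10 rows; each row shifts and turns the pose as measured when the row begins; what a row does not reach is not made up. A row lasts 1/12 s, in which the tool goes at most 41.7 mm and 7.16 degrees, less where a joint would pass 70% of its speed; a pose out of reach is approached as far as the arm can. A call with a number of a shift or a turn outside -1 to 1 is refused whole. A call with a gripper value outside its range is refused whole. The fingers move at their own pace and stop on an object; "squeeze" is the grip in N (left out, the last holds). Time passes only in rows, so rows that do not move let the fingers close. It gives the time, the measured TCP pose, the force and the opening at its end, in the units of the state.
- ctrl.read_state(): the state, without advancing time (a new reading comes with each control period).
- ctrl.grab_frame(name): name is "side" or "top" or "wrist"; returns the picture (384x512x3 uint8, blue, green, red); there is no depth.
- ctrl.camera_params(name): a dict with "K" (3x3 intrinsics, pixels), "R" (3x3) and "t" (3): a world point X has camera coordinates R X + t; the wrist camera has in their place "tool_from_camera" (4x4, takes a point from camera to tool coordinates, whose origin is the TCP and whose axes are the tool frame's). Camera axes: x right, y down, z forward; pixel columns grow to the right and rows downward; lengths in mm; the calibration is good to about 2 mm. A picture is of the moment at which its call begins: read the wrist's pose just before it. camera_params takes no time and is no camera call.
- ctrl.hand_in(): hands the job in, once; it reports no verdict.
Trained networks look in the newest picture that a camera, given by its name, has taken for a name from the list of things; names that differ only in an ending like _2 or _b are one class to them, and where a whole thing is asked for, a point or a joint stands for the part that bears it (a point fixed in the world has none). Each returns a list of dicts, best first, with "confidence" (0 to 1); they miss things now and then, are a little off and sometimes report something else, mostly with a low value. They report only what shows in the picture. A call takes as long as a camera call.
- ctrl.cut_out(camera, query): "region" (384x512 bool, what is visible of it) and "box" ([left, top, right, bottom] in pixels, round what is visible of it).
The state is a dict: "time_s": time; "joints": joint angles; "qd": joint speeds; "joint_torque": joint torques, N m; "position": TCP position; "tcp_rot": TCP orientation; "wrist_force": force on the tool from outside, world axes, zero at the start; "moment": the same for the moment, N m; "grip_width": opening from 0.0 (shut) to 1.0 (fully open).
Only numpy, scipy, OpenCV 4.12 (cv2) and the standard library are available. Lean on these libraries where they do the work, as an engineer would, in place of code of your own. Each camera call takes 0.05 s, during which the arm holds its last target.

TASK

The cook is about to spoon seasoning from the tall jar into the filling tub. First raise the tub's stiff-hinged lid to about 60 degrees from closed and let go of it, so that it stays standing there by itself; then turn the seasoning carousel until its one tall jar is at the front, straight in line with the base's pointer tongue, and finish still gripping the carousel there (by the tall jar or any other part of the turntable) so that it is held still. Leave the cup, bowl, spoon and steamer basket where they are.

Things in the scene. Friction and masses are not known exactly. Their poses are not given: they have to be found in the camera images.
- tub: Fixed rectangular metal filling tub, 170 mm (x) by 200 mm (y) by 95 mm high. Its origin is on the table, on its middle line, 50 mm behind its front wall and 120 mm in front of its back wall; its x axis points from the front to the hinge side at the back, y along the front, z up. It may stand left or right of the carousel and is turned a little.
- lid (a joint): Angle of the tub's steel lid about the level hinge along the tub's back top edge: 0 = closed, positive = front edge raised, pi/2 = upright; starts nearly closed. Stiff friction hinge (about 0.9 N m, lid 0.35 kg, so 5 to 8 N of lift at the handle): it stays at any angle when let go.
- lid_hinge (a point): Point on the lid's hinge axis, midway along it: 120 mm behind the tub's origin, 95 mm above the table. The hinge axis runs along the tub's y.
- lid_handle (a point): Centre of the lid's handle: a black round bar 18 mm thick and 40 mm long, parallel to the hinge, on one central stem 14 mm wide. It stands 33 mm out beyond the lid's front edge, 205 mm from the hinge axis along the lid and 6 mm above it. Gripped from above by its two free flat ends (40 mm apart, along the tub's y) it turns between the fingers as the lid rises.
- carousel_base: Fixed round dark wooden foot of the carousel, 200 mm diameter, 20 mm high, with one pointer tongue 24 mm wide and 14 mm high that sticks out at its front to 165 mm from the axis (50 mm beyond the turntable's edge). Origin on the table, on the turning axis; the tongue points along its -x axis, roughly towards the robot; z up. It is turned a little.
- turntable: Wooden turntable, 230 mm diameter, underside 22 mm above the table (origin: its centre); turns freely without limit about the vertical, light friction (0.12 N m), no spring. Four white jars with steel lids are fixed on it, centres 75 mm from the axis, 90 degrees apart: one tall jar (on its -x axis), three squat (60 mm high and wide). The tall jar starts anywhere but near the front.
- tall_jar (a point): Centre of the top of the tall jar's lid, 151 mm above the table (the squat jars' tops are 96 mm above it). The jar is upright, 115 mm high; lid 52 mm diameter and 30 mm high, body 49 mm diameter.
- front_place (a point): Point on the base straight in line with the pointer tongue, 75 mm from the turning axis, 22 mm above the table: the tall jar's centre belongs right above it.
- cup: White cup, 66 mm diameter, 70 mm high, on the table between the robot and the work. Origin at the centre of its underside. To be left alone.
- bowl: Steel bowl, 120 mm diameter, 50 mm high, on the far left of the work. Origin at the centre of its underside. To be left alone.
- spoon: Wooden-handled spoon about 200 mm long, lying on the far right of the work. To be left alone.
- steamer: Round bamboo steamer basket with dumplings, 176 mm diameter, about 85 mm high, beyond the work. Origin at the centre of its underside. To be left alone.

How it is judged (in metres and radians):
On the way, in this order (a step that is already met when the one before it is completed fails the run):
1. the lid stands at about 60 degrees (49 to 71), let go by the fingers (value of joint lid between 0.855 and 1.24 rad and contact force between the fingers and tub below 0.3 N), for 0.2 s.
2. after that, the tall jar comes to the front, in line with the tongue (horizontal distance between tall_jar and front_place below 0.014 m), for 0.1 s.
At the end, for the whole second after the job is handed in: The lid stands by itself at 60 degrees, give or take 11; the tall jar's centre is within 14 mm (about 11 degrees) of its place at the front, in line with the tongue; the turntable is still, and the fingers are gripping it with more than 2 N (all of step 1 and horizontal distance between tall_jar and front_place below 0.014 m and angular speed of turntable below 0.1 rad/s and contact force between the fingers and turntable above 2 N); the arm keeps its last pose, push and grip.
It fails at once if the cup is pushed from its place (over 30 mm) (distance of cup from where it was at the start of the episode above 0.03 m).
It fails at once if the bowl is pushed from its place (over 30 mm) (distance of bowl from where it was at the start of the episode above 0.03 m).
It fails at once if the spoon is pushed from its place (over 30 mm) (distance of spoon from where it was at the start of the episode above 0.03 m).
It fails at once if the steamer basket is pushed from its place (over 30 mm) (distance of steamer from where it was at the start of the episode above 0.03 m).
It also fails if it takes over 64 s, if anything falls off the work surface, if the arm or the gripper's body presses on something with over 40 N, if the wrist force passes 120 N, or if a joint passes its speed limit or range.

## Working session

There is one attempt and no reset: what is moved stays moved. The work goes in short steps, Python scripts to look and compute and a tool call to move; the robot and the scene stay as the last step left them, time stands still between calls to the robot, and variables do not carry over. Pictures are saved under pics/ and viewed, and the job is handed in when it is done.

Besides the shell and the picture viewer there is one more tool, called as name([rows], argument=value, ...), one row to a line, values as JSON. apply_moves: Moves the arm, as the interface text tells. Shifts and turns lie within -1 to 1; 1 stands for 40 cm of shift or 180 degrees of turn. Its arguments: {"type":"object","properties":{"plan":{"type":"array","items":{"type":"array","items":{"type":"array","items":{"type":"number"}}}},"squeeze":{"type":"number"}},"required":["plan"]}

```bash
mkdir -p pics
python3 - <<'E'
from bench import ctrl
import cv2,numpy as np
s=ctrl.read_state();print(s['time_s'],s['position'],s['tcp_rot'],s['grip_width'],ctrl.tcp_to_tips)
for n in['side','top']:
    im=ctrl.grab_frame(n);cv2.imwrite(f'pics/{n}0.png',im)
    p=ctrl.camera_params(n);print(n,p)
    for q in ['tub','lid_handle','carousel_base','turntable','tall_jar','cup','bowl','spoon','steamer']:
        for d in ctrl.cut_out(n,q)[:2]:print(n,q,d['confidence'],d['box'],d['region'].sum())
print(ctrl.camera_params('wrist'))
print(ctrl.read_state()['time_s'])
E
```

```text
0.0 [224.64250325 473.86405466 247.10351364] [[-1.29260075e-03 -9.03565830e-01  4.28447337e-01]
 [-2.00952310e-03  4.28449176e-01  9.03563647e-01]
 [-9.99997145e-01  3.06972228e-04 -2.36955014e-03]] 1.0027440575515048 17.0
side {'K': array([[465.52382722,   0.        , 260.30837198],
       [  0.        , 465.52382722, 195.99918603],
       [  0.        ,   0.        ,   1.        ]]), 'R': array([[ 0.99791397, -0.06284163, -0.0147866 ],
       [-0.05652043, -0.73977067, -0.67048102],
       [ 0.03119542,  0.66991812, -0.74177932]]), 't': array([-593.58171424,  113.42824651, 1348.13857273])}
side tub 0.7 [206.7, 120.6, 279.7, 192.4] 3967
side lid_handle 0.82 [204.1, 120.2, 279.3, 165.6] 2559
side carousel_base 0.84 [183.3, 239.2, 286.3, 326.9] 6130
side turntable 0.75 [196.7, 238.4, 283.1, 327.4] 5905
side tall_jar 0.76 [194.9, 237.1, 285.5, 328.9] 6007
side cup 0.91 [182.0, 210.8, 205.3, 238.8] 588
side bowl 0.79 [239.1, 99.9, 270.5, 120.6] 547
side bowl 0.68 [202.8, 118.6, 277.6, 191.9] 3980
side spoon 0.95 [251.5, 366.2, 301.6, 384.0] 425
side spoon 0.47 [182.1, 239.5, 287.3, 327.
[... 922 characters left out ...]
65.6, 410.0, 225.4] 415
top spoon 0.2 [291.8, 171.5, 364.2, 256.5] 4151
top steamer 0.89 [218.5, 103.8, 273.9, 160.8] 2436
top steamer 0.67 [289.7, 172.7, 365.5, 259.1] 4237
{'K': array([[284.02796098,   0.        , 258.57817043],
       [  0.        , 284.02796098, 190.81179275],
       [  0.        ,   0.        ,   1.        ]]), 'tool_from_camera': array([[ 2.85857861e-04, -2.98145722e-01,  9.54520323e-01,
        -1.26361295e+02],
       [ 4.86243177e-04, -9.54520207e-01, -2.98145832e-01,
         7.64170416e+01],
       [ 9.99999841e-01,  5.49356324e-04, -1.27885781e-04,
         1.13105634e+00],
       [ 0.00000000e+00,  0.00000000e+00,  0.00000000e+00,
         1.00000000e+00]])}
1.0
```

Run:
```python
import cv2
a=cv2.imread('pics/top0.png')[90:270,75:425];cv2.imwrite('pics/top0c.png',cv2.resize(a,None,fx=2.28,fy=2.28,interpolation=3))
a=cv2.imread('pics/side0.png')[90:384,170:370];cv2.imwrite('pics/side0c.png',cv2.resize(a,None,fx=2,fy=2,interpolation=3))
```

```text
(no output)
```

View pics/top0c.png

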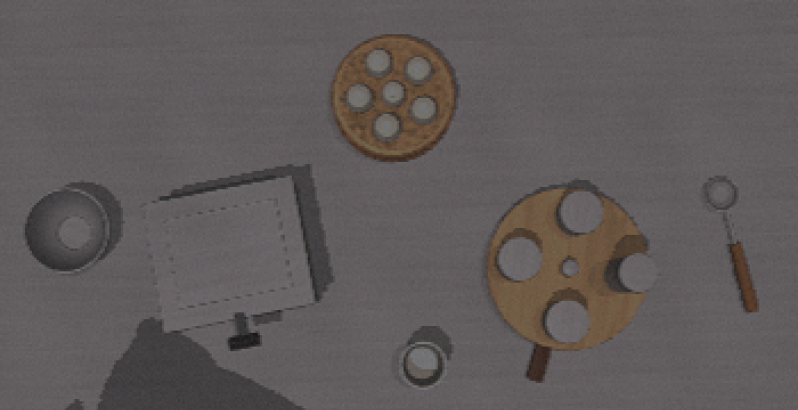

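View pics/side0c.png

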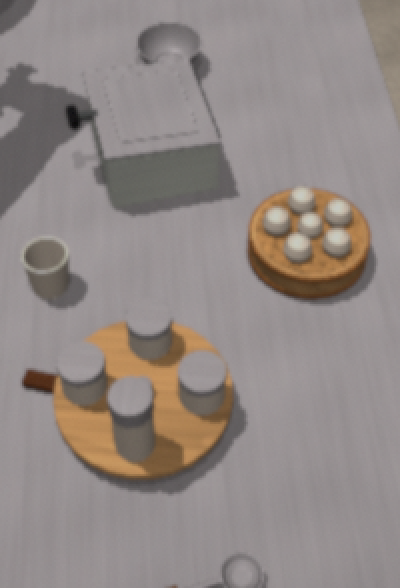

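```bash
cat > h.py <<'E'
from bench import ctrl
import numpy as np,cv2
def back(n,uv,z):
    p=ctrl.camera_params(n);K,R,t=p['K'],p['R'],p['t']
    d=R.T@np.linalg.inv(K)@np.array([uv[0],uv[1],1.]);c=-R.T@t
    return c+d*(z-c[2])/d[2]
def proj(n,X):
    p=ctrl.camera_params(n);x=p['K']@(p['R']@np.array(X,float)+p['t']);return x[:2]/x[2]
def wproj(X,s):
    p=ctrl.camera_params('wrist');T=np.eye(4);T[:3,:3]=s['tcp_rot'];T[:3,3]=s['position']
    M=np.linalg.inv(T@p['tool_from_camera']);x=p['K']@(M[:3,:3]@np.array(X,float)+M[:3,3]);return x[:2]/x[2]
def wback(uv,z,s):
    p=ctrl.camera_params('wrist');T=np.eye(4);T[:3,:3]=s['tcp_rot'];T[:3,3]=s['position']
    M=T@p['tool_from_camera'];d=M[:3,:3]@np.linalg.inv(p['K'])@np.array([uv[0],uv[1],1.]);c=M[:3,3]
    return c+d*(z-c[2])/d[2]
E
python3 - <<'E'
from h import *
T=lambda u,v:(75+u/2.28,90+v/2.28)
S=lambda u,v:(170+u/2,90+v/2)
for nm,u,v,z in [('handle',244,341,108),('c1',143,203,95),('c2',293,178,95),('c3',318,302,95),('c4',163,331,95),('tall',638,272,151),('sqL',520,259,96),('sqB',580,212,96),('sqF',567,322,96),('tip',536,381,14),('tongueroot',541,347,14),('cup',422,365,60)]:
    print(nm,back('top',T(u,v),z).round(1))
print()
for nm,u,v,z in [('handle',73,117,108),('c1',83,72,95),('c2',188,53,95),('c3',219,141,95),('c4',103,157,95),('tall',132,391,151),('sqL',149,321,96),('sqF',81,359,96),('sqB',202,368,96),('tip',24,380,14)]:
    print(nm,back('side',S(u,v),z).round(1))
E
```

```text
handle [442.7 217.3 108. ]
c1 [631.4 351.8  95. ]
c2 [660.3 149.5  95. ]
c3 [491.8 119.2  95. ]
c4 [458.8 326.8  95. ]
tall [ 518.6 -301.5  151. ]
sqL [ 542.3 -154.6   96. ]
sqB [ 603.9 -238.5   96. ]
sqF [ 455.7 -215.1   96. ]
tip [ 372.7 -181.    14. ]
tongueroot [ 420.4 -189.9   14. ]
cup [402.1 -19.1  60. ]

handle [444.7 218.5 108. ]
c1 [458.  341.3  95. ]
c2 [632.3 376.7  95. ]
c3 [664.5 161.4  95. ]
c4 [489.2 140.6  95. ]
tall [ 523.2 -297.2  151. ]
sqL [ 545.7 -162.9   96. ]
sqF [ 459.7 -213.8   96. ]
sqB [ 607.4 -237.6   96. ]
tip [ 376.9 -186.8   14. ]
```

apply_moves([
  [[85, 0.061, -0.071, -0.012, 0, 0, 0.021], [85, 0.061, -0.071, -0.012, 0, 0, 0.021], [85, 0.061, -0.071, -0.012, 0, 0, 0.021], [85, 0.061, -0.071, -0.012, 0, 0, 0.021], [85, 0.061, -0.071, -0.012, 0, 0, 0.021], [85, 0.061, -0.071, -0.012, 0, 0, 0.021], [85, 0.061, -0.071, -0.012, 0, 0, 0.021], [85, 0.061, -0.071, -0.012, 0, 0, 0.021], [85, 0.061, -0.071, -0.012, 0, 0, 0.021], [85, 0, 0, 0, 0, 0, 0]],
], squeeze=40)

```text
time_s: 1.83
position: [450.4, 209.1, 204.2]
tcp_rot: [[0.002, -0.982, -0.191], [0.005, -0.191, 0.982], [-1.0, -0.002, 0.004]]
wrist_force: [0.2, 0.1, -0.7]
grip_width: 0.996
```

Run:
```python
from h import *
s=ctrl.read_state();im=ctrl.grab_frame('wrist');cv2.imwrite('pics/w1.png',im)
print(s['position'],np.degrees(np.arctan2(s['tcp_rot'][1,2],s['tcp_rot'][0,2])),s['tcp_rot'][:,0])
print(wproj([443,218,101],s),wproj([443,218,107],s))
```

```text
[450.39935061 209.14627786 204.15488955] 101.00099993142 [ 0.0016289   0.00464886 -0.99998787]
[268.7900749  188.80287179] [269.06859008 190.93918838]
```

View pics/w1.png

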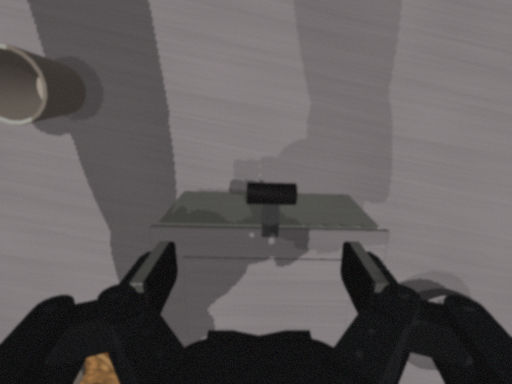

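Run:
```python
from h import *
s=ctrl.read_state()
for z in(101,105):print(wback((271.5,193.5),z,s),wback((247,191.5),z,s),wback((297,194),z,s))
print(wback((152,226),95,s),wback((388,230),95,s))
p=wback((388,230),95,s)-wback((152,226),95,s);print(np.degrees(np.arctan2(p[1],p[0])),np.linalg.norm(p))
# triangulate handle top/side/wrist centre
from scipy.optimize import least_squares
f=lambda X:np.r_[proj('top',X)-(182,239.6),proj('side',X)-(206.5,148.5),wproj(X,s)-(271.5,193.5)]
r=least_squares(f,[443,218,104]);print(r.x,r.fun)
```

```text
[444.92721952 223.38988217 101.        ] [447.1023881  202.59853017 101.        ] [441.26732507 244.82685344 101.        ]
[443.69635453 222.9295656  105.        ] [445.83367872 202.49994917 105.        ] [440.10013626 243.99356856 105.        ]
[497.3420472  124.33971082  95.        ] [461.00257143 335.68593888  95.        ]
99.75620165753308 214.4476290778807
[443.79482768 222.61695374 104.44946379] [-1.58461632 -0.37269304 -0.17437857 -0.02998476 -0.42177823 -0.15953928]
```

apply_moves([
  [[85, -0.016, 0.033, -0.03, 0, 0, -0.008], [85, 0, 0, -0.06, 0, 0, 0], [85, 0, 0, -0.06, 0, 0, 0], [85, 0, 0, -0.06, 0, 0, 0], [85, 0, 0, 0, 0, 0, 0]],
])

```text
time_s: 2.3
position: [442.0, 227.5, 121.5]
tcp_rot: [[0.005, -0.987, -0.16], [0.012, -0.16, 0.987], [-1.0, -0.007, 0.011]]
wrist_force: [-0.1, -0.2, -1.2]
grip_width: 0.995
```

Run:
```python
from h import *
s=ctrl.read_state();im=ctrl.grab_frame('wrist');cv2.imwrite('pics/w2.png',im)
print(s['position'],np.degrees(np.arctan2(s['tcp_rot'][1,2],s['tcp_rot'][0,2])),s['tcp_rot'][:,0],s['wrist_force'])
print(wproj([444,222,104],s))
```

```text
[442.03529768 227.47827717 121.54330318] 99.19311820862424 [ 0.00497996  0.01201555 -0.99991541] [-0.14534133 -0.21142634 -1.22150993]
[246.16708869 244.59368488]
```

View pics/w2.png

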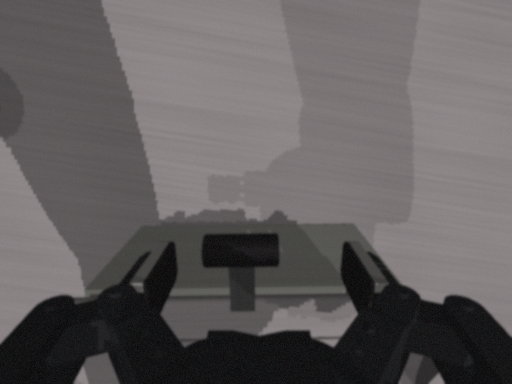

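Run:
```python
from h import *
s=ctrl.read_state()
for z in(101,105):print(wback((241,250),z,s))
print(wback((203,250),104,s),wback((278.5,249),104,s))
```

```text
[452.16224861 220.34093438 101.        ]
[449.87654994 220.20465696 105.        ]
[453.82024543 198.61665066 104.        ] [446.46835597 241.5317565  104.        ]
```

apply_moves([
  [[85, 0.012, -0.018, 0, -0.0038, 0.0016, 0], [85, 0, 0, -0.025, 0, 0, 0], [85, 0, 0, -0.02, 0, 0, 0], [85, 0, 0, 0, 0, 0, 0], [85, 0, 0, 0, 0, 0, 0]],
])

```text
time_s: 2.77
position: [451.4, 223.1, 111.5]
tcp_rot: [[0.012, -0.987, -0.162], [0.004, -0.162, 0.987], [-1.0, -0.013, 0.002]]
wrist_force: [0.5, 0.1, 0.8]
grip_width: 0.993
```

Run:
```python
from h import *
s=ctrl.read_state();im=ctrl.grab_frame('wrist');cv2.imwrite('pics/w3.png',im)
print(s['position'],np.degrees(np.arctan2(s['tcp_rot'][1,2],s['tcp_rot'][0,2])),s['tcp_rot'][:,0],s['wrist_force'])
```

```text
[451.39812392 223.14273286 111.50199226] 99.32717913607509 [ 0.01213482  0.0038956  -0.99991878] [0.52299282 0.0947878  0.76902101]
```

View pics/w3.png

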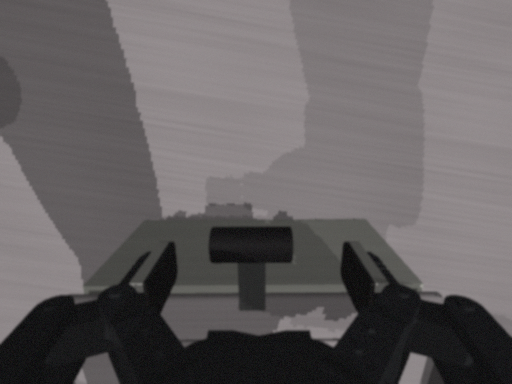

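Run:
```python
from h import *
s=ctrl.read_state()
print(s['position'],wproj(s['position'],s))
for z in(101,104,108):print(wback((251,245),z,s), 40/np.linalg.norm(wback((292.5,245),z,s)-wback((210,245),z,s)))
```

```text
[451.34086911 223.07959212 111.49538308] [256.43923684 259.50517741]
[449.43554579 219.75391998 101.        ] 0.9036436282093219
[447.79091164 219.56930645 104.        ] 0.9240424529061613
[445.5980661  219.32315508 108.        ] 0.9527179557377923
```

apply_moves([
  [[85, -0.01, -0.009, -0.012, 0, 0.003, 0], [85, 0, 0, -0.012, 0, 0, 0], [85, 0, 0, 0, 0, 0, 0], [60, 0, 0, 0, 0, 0, 0], [50, 0, 0, 0, 0, 0, 0], [30, 0, 0, 0, 0, 0, 0], [30, 0, 0, 0, 0, 0, 0], [30, 0, 0, 0, 0, 0, 0]],
])

```text
time_s: 3.48
position: [447.7, 218.7, 102.3]
tcp_rot: [[0.004, -0.987, -0.161], [0.004, -0.161, 0.987], [-1.0, -0.004, 0.003]]
wrist_force: [-0.6, 0.8, -0.3]
grip_width: 0.464
```

Run:
```python
from h import *
s=ctrl.read_state();im=ctrl.grab_frame('wrist');cv2.imwrite('pics/w4.png',im)
print(s['position'],s['grip_width']*85.4,s['tcp_rot'][:,0],s['wrist_force'])
```

```text
[447.65487319 218.74442587 102.27952423] 39.65529717185385 [ 0.0036706   0.00366265 -0.99998656] [-0.64531625  0.83018415 -0.25834696]
```

View pics/w4.png

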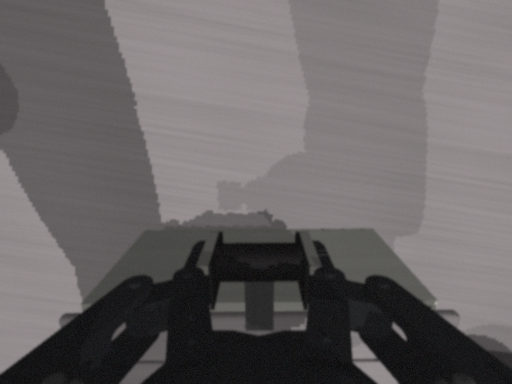

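apply_moves([
  [[30, 0.0023, 0.0004, 0.0258, 0, 0, 0], [30, 0.0036, 0.0006, 0.0257, 0, 0, 0], [30, 0.0049, 0.0008, 0.0255, 0, 0, 0], [30, 0.0061, 0.001, 0.0252, 0, 0, 0], [30, 0.0074, 0.0012, 0.0248, 0, 0, 0], [30, 0.0086, 0.0014, 0.0244, 0, 0, 0], [30, 0.0098, 0.0016, 0.024, 0, 0, 0], [30, 0.011, 0.0018, 0.0234, 0, 0, 0], [30, 0.0122, 0.002, 0.0228, 0, 0, 0], [30, 0.0133, 0.0022, 0.0222, 0, 0, 0]],
])

```text
time_s: 4.37
position: [475.1, 223.4, 195.3]
tcp_rot: [[-0.018, -0.987, -0.162], [-0.0, -0.163, 0.987], [-1.0, 0.017, 0.003]]
wrist_force: [2.7, 0.7, -9.7]
grip_width: 0.461
```

Run:
```python
from h import *
s=ctrl.read_state();im=ctrl.grab_frame('wrist');cv2.imwrite('pics/w5.png',im)
print(s['position'],s['grip_width']*85.4,s['tcp_rot'][:,0],s['wrist_force'])
```

```text
[475.08507201 223.42002856 195.3035144 ] 39.362198471845865 [-1.75272932e-02 -3.28666522e-04 -9.99846331e-01] [ 2.65620608  0.7430186  -9.69742123]
```

View pics/w5.png

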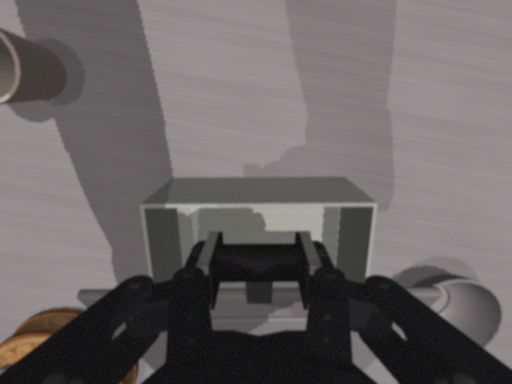

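apply_moves([
  [[30, 0.0147, 0.0024, 0.0242, 0, -0.002, 0], [30, 0.0159, 0.0026, 0.0234, 0, 0, 0], [30, 0.0171, 0.0028, 0.0224, 0, 0, 0], [30, 0.0183, 0.003, 0.0214, 0, 0, 0], [30, 0.0194, 0.0032, 0.0204, 0, 0, 0], [30, 0.0205, 0.0034, 0.0193, 0, 0, 0], [30, 0.0215, 0.0035, 0.018, 0, 0, 0], [30, 0.0224, 0.0037, 0.0168, 0, 0, 0], [30, 0.0233, 0.0038, 0.0155, 0, 0, 0], [30, 0.024, 0.004, 0.014, 0, 0, 0]],
])

```text
time_s: 5.25
position: [539.2, 234.4, 263.3]
tcp_rot: [[-0.067, -0.984, -0.165], [-0.012, -0.164, 0.986], [-0.998, 0.068, -0.001]]
wrist_force: [-3.7, -0.9, -7.2]
grip_width: 0.459
```

Run:
```python
from h import *
s=ctrl.read_state();im=ctrl.grab_frame('side');cv2.imwrite('pics/s5.png',cv2.resize(im[60:260,150:380],None,fx=3,fy=3))
print(s['position'],s['grip_width']*85.4,s['tcp_rot'][:,0],s['wrist_force'])
d=s['position']-np.array([447.65,218.74,102.28]);dh=np.hypot(d[0],d[1]);c=np.hypot(dh,d[2])
D=2*np.degrees(np.arcsin(c/2/205.1));m=np.degrees(np.arctan2(dh,d[2]))-1.7;print(D,m,m+D/2)
```

```text
[539.20962688 234.38487679 263.26967316] 39.2075483707045 [-0.06650767 -0.01199692 -0.99771379] [-3.65661579 -0.86236018 -7.18846713]
53.88639677427366 28.283770157552766 55.2269685446896
```

View pics/s5.png

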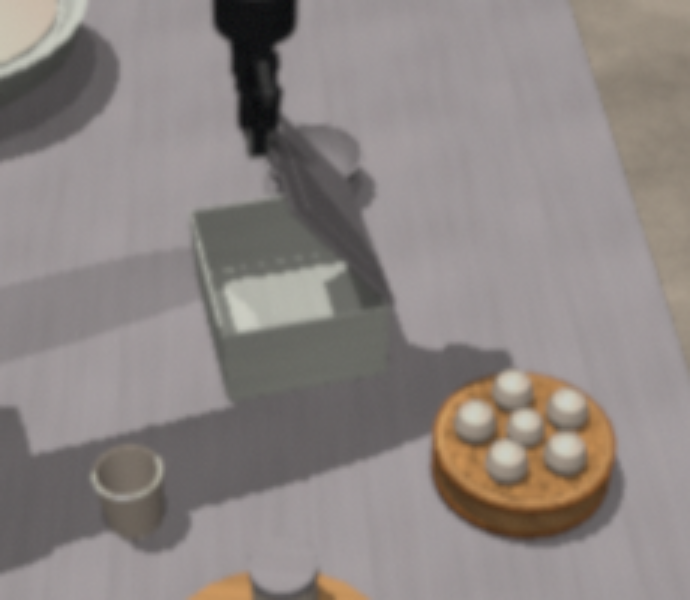

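apply_moves([
  [[30, 0.019, 0.003, 0.013, 0.002, -0.011, 0], [30, 0.019, 0.003, 0.012, 0.002, -0.011, 0], [30, 0, 0, 0, 0, 0, 0]],
])

```text
time_s: 5.55
position: [553.3, 236.8, 271.5]
tcp_rot: [[-0.004, -0.986, -0.165], [-0.001, -0.165, 0.986], [-1.0, 0.004, -0.0]]
wrist_force: [4.7, 0.9, -3.7]
grip_width: 0.46
```

Run:
```python
from h import *
s=ctrl.read_state()
print(s['position'],s['grip_width']*85.4,s['tcp_rot'][:,0],s['wrist_force'])
d=s['position']-np.array([447.65,218.74,102.28]);dh=np.hypot(d[0],d[1]);c=np.hypot(dh,d[2])
D=2*np.degrees(np.arcsin(c/2/205.1));m=np.degrees(np.arctan2(dh,d[2]))-1.7;print(D,m,m+D/2)
```

```text
[553.25787017 236.78451144 271.46232252] 39.312897285955586 [-3.66464307e-03 -6.16534160e-04 -9.99993095e-01] [ 4.71495938  0.86076474 -3.67790451]
58.4425738941143 30.64491719725906 59.86620414431621
```

apply_moves([
  [[60, 0, 0, 0, 0, 0, 0], [85, 0, 0, 0, 0, 0, 0], [85, 0, 0, 0, 0, 0, 0], [85, 0, 0, 0, 0, 0, 0], [85, 0, 0, 0.04, 0, 0, 0], [85, 0, 0, 0.06, 0, 0, 0], [85, 0, 0, 0.06, 0, 0, 0], [85, 0, 0, 0, 0, 0, 0], [85, 0, 0, 0, 0, 0, 0], [85, 0, 0, 0, 0, 0, 0]],
])

```text
time_s: 6.38
position: [555.8, 236.7, 351.0]
tcp_rot: [[0.022, -0.986, -0.164], [0.005, -0.164, 0.987], [-1.0, -0.023, 0.002]]
wrist_force: [0.6, 0.2, -0.3]
grip_width: 0.991
```

Run:
```python
from h import *
s=ctrl.read_state();im=ctrl.grab_frame('side');cv2.imwrite('pics/s6.png',cv2.resize(im[60:260,150:380],None,fx=3,fy=3))
print(s['position'],s['joints'],s['wrist_force'])
```

```text
[555.81111402 236.72971078 350.96776795] [ 2.92277873e-01  3.01555020e-01  5.96244207e-01  1.84243984e+00
 -1.20081262e-03  1.27820664e-01] [ 0.57931194  0.17361646 -0.28656354]
```

View pics/s6.png

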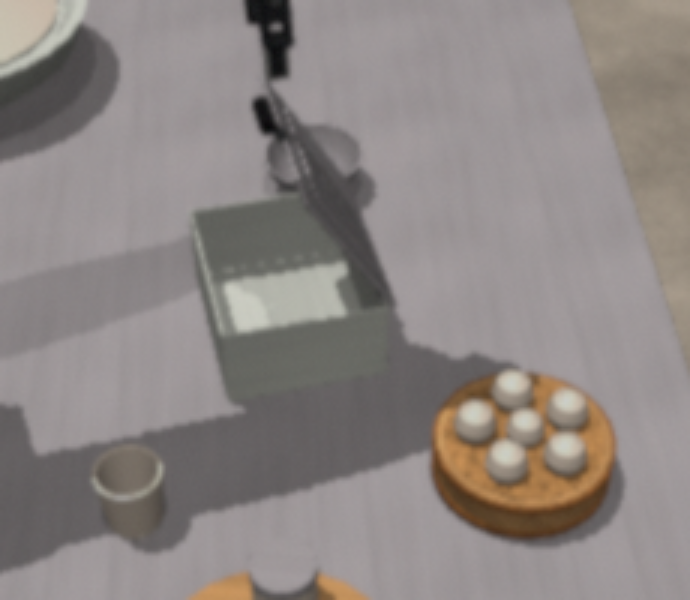

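apply_moves([
  [[85, -0.01, -0.095, 0, 0, 0.007, 0], [85, -0.01, -0.095, 0, 0, 0, 0], [85, -0.01, -0.095, 0, 0, 0, 0], [85, -0.01, -0.095, -0.02, 0, 0, 0], [85, -0.01, -0.095, -0.02, 0, 0, 0], [85, -0.01, -0.095, -0.02, 0, 0, 0], [85, -0.01, -0.095, -0.02, 0, 0, 0], [85, -0.01, -0.095, -0.02, 0, 0, 0], [85, -0.01, -0.095, -0.02, 0, 0, 0], [85, 0, 0, 0, 0, 0, 0]],
])

```text
time_s: 7.27
position: [511.2, -115.1, 285.8]
tcp_rot: [[-0.017, -0.985, -0.173], [0.008, -0.174, 0.985], [-1.0, 0.015, 0.01]]
wrist_force: [0.3, 0.2, -0.2]
grip_width: 0.994
```

Run:
```python
from h import *
s=ctrl.read_state();im=ctrl.grab_frame('wrist');cv2.imwrite('pics/w7.png',im)
print(s['position'],np.degrees(np.arctan2(s['tcp_rot'][1,2],s['tcp_rot'][0,2])),s['tcp_rot'][:,0],s['joints'])
im=ctrl.grab_frame('top');cv2.imwrite('pics/t7.png',im);cv2.imwrite('pics/t7c.png',cv2.resize(im[100:280,80:430],None,fx=2.28,fy=2.28,interpolation=3))
im=ctrl.grab_frame('side');cv2.imwrite('pics/s7.png',im)
```

```text
[ 511.21317409 -115.1069301   285.82952852] 99.99151269487702 [-0.01696673  0.00761821 -0.99982703] [-3.50254569e-01  7.83725967e-02  2.05993940e-01  1.71696944e+00
  1.33376439e-03 -5.24732124e-01]
```

View pics/w7.png

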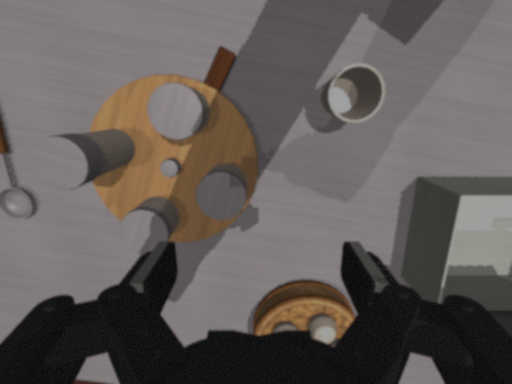

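View pics/t7c.png

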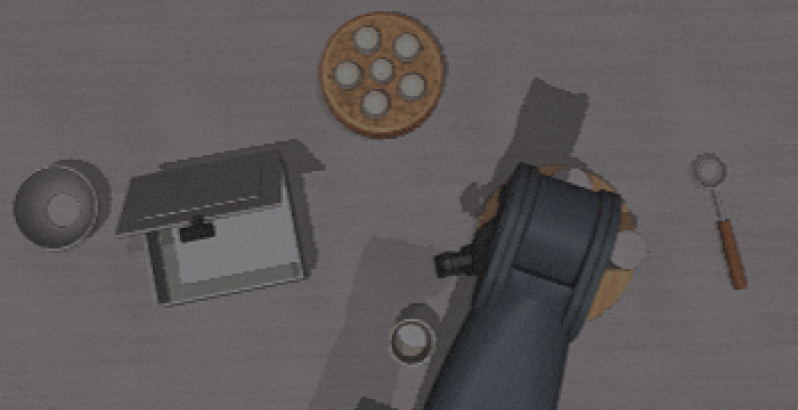

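Run:
```python
from h import *
from scipy.optimize import least_squares
s=ctrl.read_state()
L={'tall':((63,162),151),'sF':((177,111),96),'sL':((222,194),96),'sB':((146,232),96),'post':((170,168),45),'tip':((226.5,50.5),14),'root':((214.5,87),14)}
P={k:wback(*v,s) for k,v in L.items()}
for k in P:print(k,P[k].round(1))
m=(P['sF']+P['sB'])/2;m2=(P['sL']+P['tall'])/2;print(m,m2)
c=np.array([532,-228.]);d=P['tip'][:2]-P['root'][:2]
print('tongue dir from line',np.degrees(np.arctan2(d[1],d[0])))
for k in P:
    v=P[k][:2]-m[:2];print(k,np.degrees(np.arctan2(v[1],v[0])),np.hypot(*v))
# lid handle angle from top/side
b=np.array([646.,254.,95]);ux=np.array([.987,.163,0]);
def H(t,b=b):
    t=np.radians(t);return b-ux*(205*np.cos(t)-6*np.sin(t))+np.array([0,0,205*np.sin(t)+6*np.cos(t)])
for t in(50,55,60,65,70):print(t,H(t).round(),proj('top',H(t)),proj('side',H(t)))
print('top handle seen',80+198/2.28,100+231/2.28)
a=cv2.imread('pics/s7.png');cv2.imwrite('pics/s7c.png',cv2.resize(a[70:230,170:330],None,fx=3.5,fy=3.5,interpolation=3))
```

```text
tall [ 521.8 -290.6  151. ]
sF [ 460.3 -204.6   96. ]
sL [ 544.8 -143.4   96. ]
sB [ 609.2 -227.7   96. ]
post [ 537.9 -219.5   45. ]
tip [ 379.5 -170.7   14. ]
root [ 426.1 -179.8   14. ]
[ 534.78177186 -216.15801583   96.        ] [ 533.26839481 -217.01550367  123.5       ]
tongue dir from line 168.90616313038632
tall -99.90851465255105 75.59272173776527
sF 171.21225592084184 75.33196561571398
sL 82.18812236201217 73.43165618274291
sB -8.787744079158184 75.33196561571387
post -47.43534954656994 4.598485265651067
tip 163.66861626820045 161.77306685217695
root 161.5055671735797 114.64911337135743
50 [520. 233. 256.] [168.29744494 212.42829796] [227.9056076  105.00597364]
55 [535. 236. 266.] [166.70896706 207.03485921] [232.67846443 101.24653244]
60 [550. 238. 276.] [165.12400559 201.27536673] [237.81307268  97.79052625]
65 [566. 241. 283.] [163.55999259 195.20598404] [243.26107612  94.67628092]
70 [582. 243. 290.] [162.03460025 188.88915855] [248.96926988  91.93839181]
top handle seen 166.84210526315792 201.31578947368422
```

View pics/s7c.png

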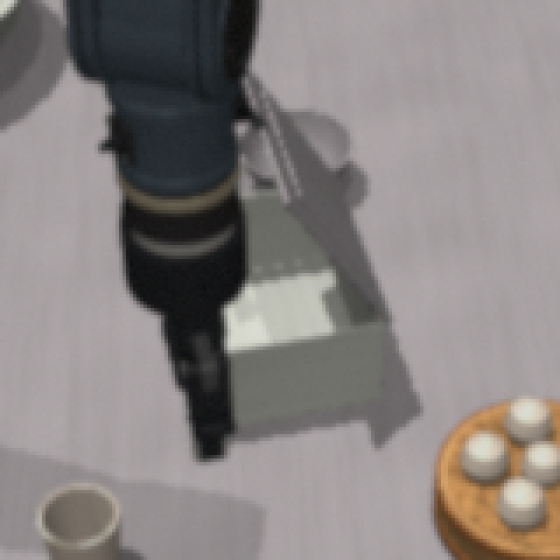

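apply_moves([
  [[85, 0.005, -0.095, -0.03, -0.0025, -0.005, 0], [85, 0.005, -0.095, -0.03, 0, 0, 0], [85, 0.005, -0.095, -0.03, 0, 0, 0], [85, 0.005, -0.095, -0.03, 0, 0, 0], [85, 0.002, -0.08, -0.03, 0, 0, 0], [85, 0, 0, 0, 0, 0, 0], [85, 0, 0, 0, 0, 0, 0]],
])

```text
time_s: 8.0
position: [528.2, -286.2, 229.6]
tcp_rot: [[0.013, -0.979, -0.204], [0.005, -0.204, 0.979], [-1.0, -0.014, 0.002]]
wrist_force: [-0.5, 0.1, 0.4]
grip_width: 0.993
```

Run:
```python
from h import *
s=ctrl.read_state();im=ctrl.grab_frame('wrist');cv2.imwrite('pics/w8.png',im)
print(s['position'],np.degrees(np.arctan2(s['tcp_rot'][1,2],s['tcp_rot'][0,2])),s['tcp_rot'][:,0])
print(wproj([520,-300,151],s))
```

```text
[ 528.17156698 -286.16840616  229.64376043] 101.7681808561824 [ 0.01317537  0.00501614 -0.99990062]
[241.25634508 190.58390549]
```

View pics/w8.png

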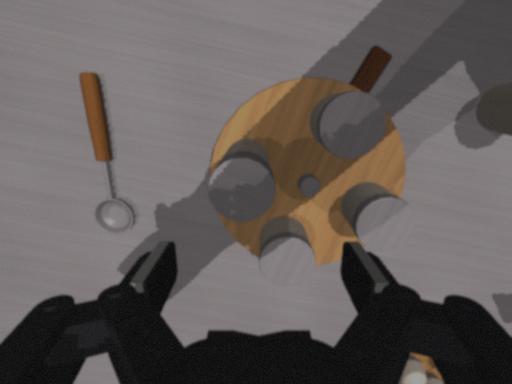

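apply_moves([
  [[85, -0.02, -0.033, -0.04, 0, 0.004, 0], [85, 0, 0, -0.05, 0, 0, 0], [85, 0, 0, -0.03, 0, 0, 0], [85, 0, 0, 0, 0, 0, 0], [85, 0, 0, 0, 0, 0, 0]],
])

```text
time_s: 8.47
position: [521.8, -294.4, 180.8]
tcp_rot: [[0.001, -0.976, -0.216], [0.002, -0.216, 0.976], [-1.0, -0.002, 0.001]]
wrist_force: [-0.0, 0.0, 0.1]
grip_width: 0.993
```

Run:
```python
from h import *
s=ctrl.read_state();im=ctrl.grab_frame('wrist');cv2.imwrite('pics/w9.png',im)
print(s['position'],np.degrees(np.arctan2(s['tcp_rot'][1,2],s['tcp_rot'][0,2])),s['tcp_rot'][:,0])
print(wproj([520,-300,151],s))
```

```text
[ 521.82917157 -294.36635759  180.77268276] 102.48127809249539 [ 0.00124952  0.00157512 -0.99999798]
[248.28337319 228.75405236]
```

View pics/w9.png

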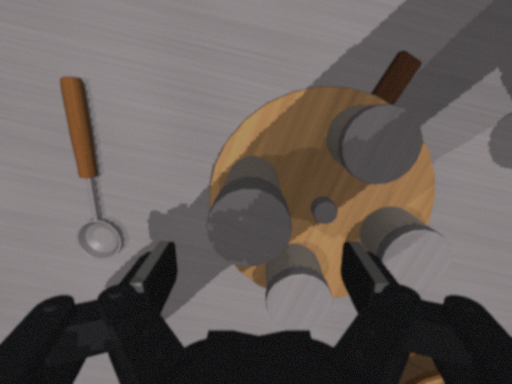

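apply_moves([
  [[85, -0.007, -0.012, -0.03, 0, 0, 0], [85, 0, 0, -0.04, 0, 0, 0], [85, 0, 0, -0.035, 0, 0, 0], [85, 0, 0, 0, 0, 0, 0], [85, 0, 0, 0, 0, 0, 0]],
])

```text
time_s: 8.93
position: [520.5, -300.2, 140.6]
tcp_rot: [[0.007, -0.976, -0.219], [-0.004, -0.219, 0.976], [-1.0, -0.006, -0.006]]
wrist_force: [0.2, 0.3, 0.5]
grip_width: 0.993
```

Run:
```python
from h import *
s=ctrl.read_state();im=ctrl.grab_frame('wrist');cv2.imwrite('pics/w10.png',im)
print(s['position'],np.degrees(np.arctan2(s['tcp_rot'][1,2],s['tcp_rot'][0,2])),s['tcp_rot'][:,0],s['wrist_force'])
print(wproj([519,-299.5,151],s))
```

```text
[ 520.50487113 -300.18673324  140.55806501] 102.67389608257923 [ 0.00700694 -0.00412569 -0.99996694] [0.17675244 0.25700773 0.50773184]
[258.35127334 268.84659011]
```

View pics/w10.png

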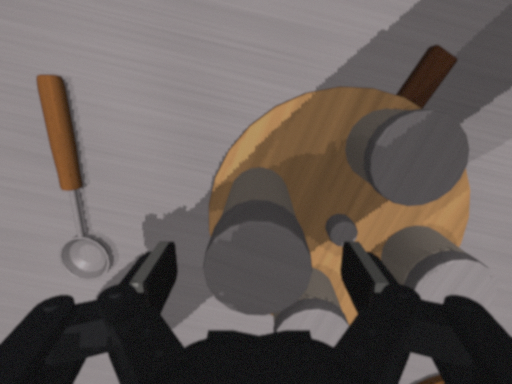

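Run:
```python
from h import *
s=ctrl.read_state()
print(wback((258.5,258.5),151,s),wback((205,258),151,s),wback((312,258),151,s))
print(wproj(s['position'],s))
```

```text
[ 513.32184345 -300.53952717  151.        ] [ 518.5670508  -324.64630466  151.        ] [ 507.57891453 -276.60220532  151.        ]
[256.50297707 259.39942453]
```

apply_moves([
  [[85, -0.009, 0, -0.02, 0, 0.002, 0], [85, 0, 0, 0, 0, 0, 0], [65, 0, 0, 0, 0, 0, 0], [55, 0, 0, 0, 0, 0, 0], [40, 0, 0, 0, 0, 0, 0], [40, 0, 0, 0, 0, 0, 0], [40, 0, 0, 0, 0, 0, 0]],
], squeeze=40)

```text
time_s: 9.57
position: [517.7, -301.5, 135.4]
tcp_rot: [[0.004, -0.976, -0.22], [-0.007, -0.22, 0.976], [-1.0, -0.002, -0.008]]
wrist_force: [-0.4, -0.1, -2.2]
grip_width: 0.595
```

Run:
```python
from h import *
s=ctrl.read_state();im=ctrl.grab_frame('wrist');cv2.imwrite('pics/w11.png',im)
print(s['position'],np.degrees(np.arctan2(s['tcp_rot'][1,2],s['tcp_rot'][0,2])),s['tcp_rot'][:,0],s['wrist_force'],s['grip_width']*85.4)
```

```text
[ 517.72555371 -301.52896333  135.40151625] 102.68672537757814 [ 0.00384331 -0.00732464 -0.99996579] [-0.41277769 -0.12314075 -2.18011858] 50.805901254719586
```

View pics/w11.png

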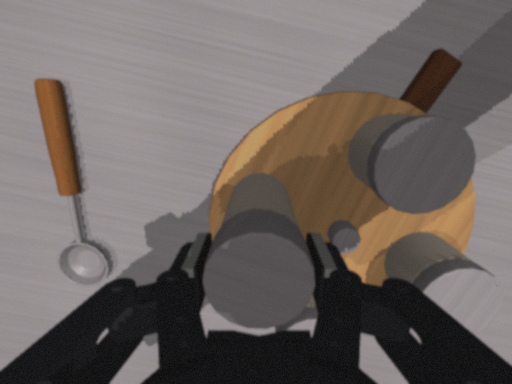

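apply_moves([
  [[40, -0.0186, 0.0048, 0, 0, 0, -0.0328], [40, -0.018, 0.0067, 0, 0, 0, -0.0328], [40, -0.0173, 0.0085, 0, 0, 0, -0.0328], [40, -0.0163, 0.0103, 0, 0, 0, -0.0328]],
])

```text
time_s: 9.95
position: [488.3, -289.0, 135.4]
tcp_rot: [[-0.002, -0.979, 0.203], [-0.007, 0.203, 0.979], [-1.0, 0.001, -0.007]]
wrist_force: [0.2, 1.4, 0.7]
grip_width: 0.598
```

```bash
cat > st.py <<'E'
from h import *
s=ctrl.read_state();p=s['position'];c=np.array([532,-228.])
v=p[:2]-c
print(s['time_s'],p,'phi',np.degrees(np.arctan2(v[1],v[0])),'r',np.hypot(*v),'yaw',np.degrees(np.arctan2(s['tcp_rot'][1,2],s['tcp_rot'][0,2])),s['tcp_rot'][:,0],s['wrist_force'],s['moment'],s['grip_width']*85.4)
E
python3 st.py
```

```text
9.95 [ 488.25212444 -288.98259133  135.39765192] phi -125.65501473373125 r 75.05166928142984 yaw 78.2883682309554 [-0.00211364 -0.00694544 -0.99997365] [0.16087515 1.37975591 0.68856932] [ 0.18466745 -0.05270802  0.17276433] 51.04242178266913
```

apply_moves([
  [[40, -0.015, 0.012, 0, 0, 0, -0.0326], [40, -0.0137, 0.0135, 0, 0, 0, -0.0326], [40, -0.0123, 0.0148, 0, 0, 0, -0.0326], [40, -0.0107, 0.016, 0, 0, 0, -0.0326], [40, -0.009, 0.017, 0, 0, 0, -0.0326], [40, -0.0072, 0.0178, 0, 0, 0, -0.0326]],
])

```text
time_s: 10.45
position: [459.8, -250.3, 135.4]
tcp_rot: [[-0.004, -0.662, 0.75], [-0.003, 0.75, 0.662], [-1.0, 0.0, -0.005]]
wrist_force: [1.9, 0.7, -1.9]
grip_width: 0.593
```

```bash
python3 st.py
```

```text
10.45 [ 459.82474438 -250.30832173  135.37369799] phi -162.82438162680165 r 75.54421713158976 yaw 41.440717754049174 [-0.00416104 -0.0034007  -0.99998556] [ 1.85625875  0.65446899 -1.85050773] [-0.0449684  -0.12338453  0.11198984] 50.61018851892593
```

apply_moves([
  [[40, -0.0047, 0.0186, 0, 0, 0, -0.0326], [40, -0.0028, 0.019, 0, 0, 0, -0.0326], [40, -0.0008, 0.0192, 0, 0, 0, -0.0326], [40, 0.0011, 0.0192, 0, 0, 0, -0.0326], [40, 0.0031, 0.019, 0, 0, 0, -0.0326], [40, 0, 0, 0, 0, 0, 0]],
])

```text
time_s: 10.95
position: [458.1, -209.9, 135.4]
tcp_rot: [[-0.005, -0.185, 0.983], [-0.004, 0.983, 0.185], [-1.0, -0.003, -0.005]]
wrist_force: [-0.1, -1.0, -1.6]
grip_width: 0.596
```

```bash
python3 st.py
python3 - <<'E'
from h import *
for n in ['wrist','top','side']:cv2.imwrite(f'pics/{n}12.png',ctrl.grab_frame(n))
a=cv2.imread('pics/side12.png');cv2.imwrite('pics/side12c.png',cv2.resize(a[80:340,150:370],None,fx=2.3,fy=2.3,interpolation=3))
E
```

```text
10.95 [ 458.13149318 -209.87247769  135.37189127] phi 166.21194123265303 r 76.06026140566604 yaw 10.6798345978942 [-0.00470016 -0.00369464 -0.99998213] [-0.06584703 -0.95788306 -1.59196936] [-0.26022204  0.23710617 -0.17539832] 50.86875990763631
```

View pics/wrist12.png

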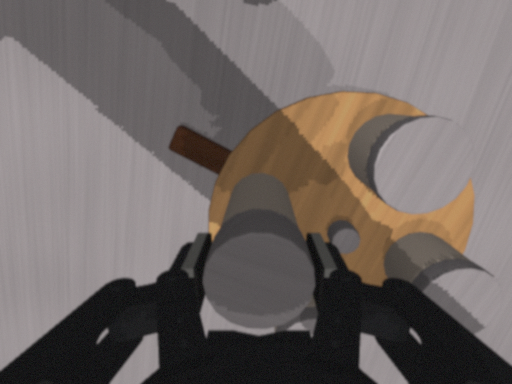

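View pics/side12c.png

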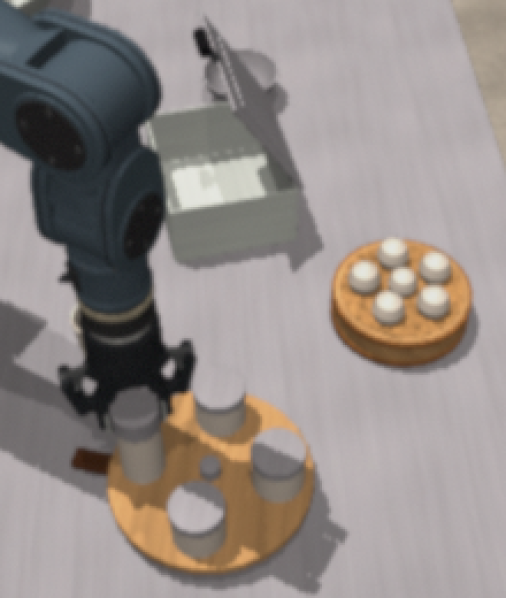

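View pics/top12.png

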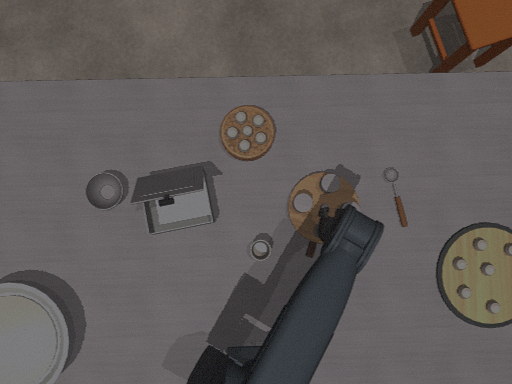

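Run:
```python
from h import *
from scipy.optimize import least_squares
Q=np.array([[517.7,-301.5],[488.25,-289],[459.8,-250.3],[458.1,-209.9]])
r=least_squares(lambda c:np.hypot(*(Q-c[:2]).T)-c[2],[532,-228,75]);print(r.x)
r=least_squares(lambda c:np.hypot(*(Q-c[:2]).T)-75,[532,-228]);c=r.x;print(c,r.fun)
s=ctrl.read_state()
tip=wback((176,136.5),14,s);root=wback((222,161),14,s);print(tip,root)
d=(tip-root);print('line dir',np.degrees(np.arctan2(d[1],d[0])))
for P in(tip[:2],np.array([372.7,-181]),np.array([376.9,-186.8])):
    v=P-c;print(np.degrees(np.arctan2(v[1],v[0])),np.hypot(*v))
v=s['position'][:2]-c;print('jar',np.degrees(np.arctan2(v[1],v[0])))
# wrist post centre at turntable top, jar squat tops
print('wrist: sq',wback((424,165),96,s), 'jartop',wback((259,271),151,s))
# networks: tongue pixel-precise in first images
for n,x0,y0,x1,y1 in(('top',300,230,330,262),('side',175,270,205,290)):
    a=cv2.imread(f'pics/{n}0.png')[y0:y1,x0:x1];cv2.imwrite(f'pics/tg_{n}.png',cv2.resize(a,None,fx=14,fy=14,interpolation=0))
```

```text
[ 531.95012402 -227.04302721   75.81148567]
[ 531.13901576 -227.570693  ] [ 0.1408649  -0.07985964 -0.1275981   0.14619893]
[ 378.68578976 -176.03996912   14.        ] [ 420.95805136 -189.68247899   14.        ]
line dir 162.1135738948815
161.32422950833333 160.92669642172459
163.620118182779 165.14160941936552
165.19340718836176 159.53658950350507
jar 166.67533047706735
wrist: sq [ 546.67016867 -150.77864039   96.        ] jartop [ 457.83127096 -205.21303214  151.        ]
```

View pics/tg_top.png

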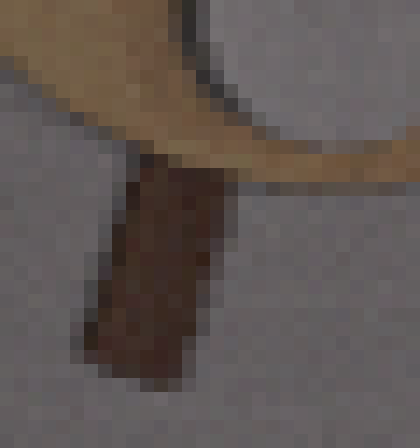

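View pics/tg_side.png

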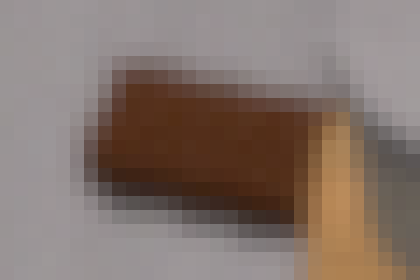

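apply_moves([
  [[40, 0.0025, 0.0094, 0, 0, 0, -0.0167], [40, 0, 0, 0, 0, 0, 0], [40, 0, 0, 0, 0, 0, 0], [40, 0, 0, 0, 0, 0, 0]],
])

```text
time_s: 11.43
position: [458.9, -206.9, 135.4]
tcp_rot: [[-0.005, -0.144, 0.99], [0.0, 0.99, 0.144], [-1.0, 0.001, -0.005]]
wrist_force: [1.4, 1.0, -0.4]
grip_width: 0.6
```

```bash
python3 st.py
python3 - <<'E'
from h import *
a=ctrl.grab_frame('side');cv2.imwrite('pics/side13c.png',cv2.resize(a[80:340,150:370],None,fx=2.3,fy=2.3,interpolation=3))
cv2.imwrite('pics/w13.png',ctrl.grab_frame('wrist'))
E
```

```text
11.4333 [ 458.90132612 -206.89266073  135.37799792] phi 163.8938564972431 r 76.08505697225276 yaw 8.293307835795495 [-4.79271096e-03  1.31360566e-04 -9.99988506e-01] [ 1.44011188  0.95614712 -0.37104293] [ 0.0568181   0.19783858 -0.01480895] 51.26963579929873
```

View pics/side13c.png

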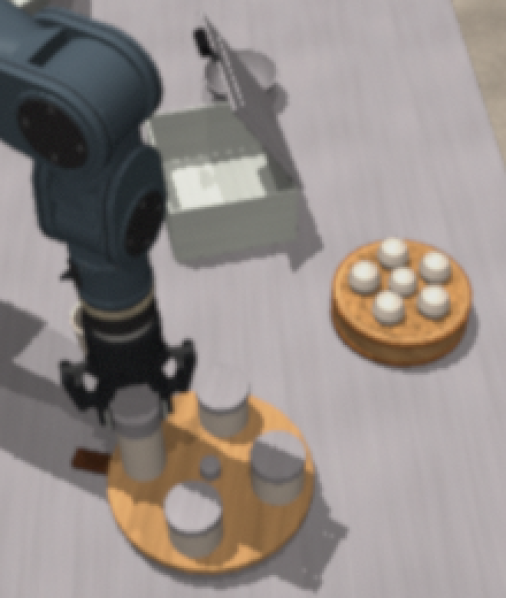

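View pics/w13.png

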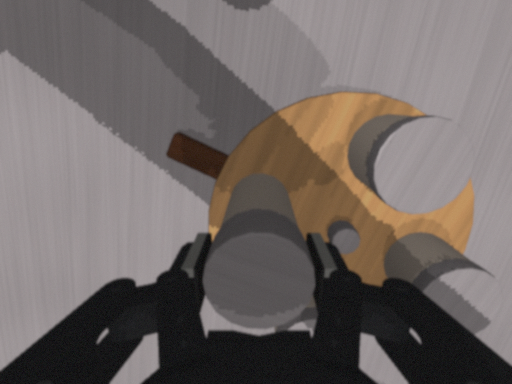

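Run:
```python
from h import *
c=np.array([531.5,-227.5])
for a in(158,164,170):
    t=np.radians(a);P=c+75*np.array([np.cos(t),np.sin(t)]);T=c+165*np.array([np.cos(t),np.sin(t)])
    f=lambda X:((proj('side',X)-(150,80))*2.3).round(1)
    print(a,'jarbase',f([*P,36]),'jartop',f([*P,151]),'tip',f([*T,14]),'opp squat',f([*(2*c-P),96]))
```

```text
158 jarbase [146.3 454.4] jartop [136.5 394.9] tip [ 75.9 444.2] opp squat [273.6 461.2]
164 jarbase [144.  460.3] jartop [133.9 400.9] tip [ 70.3 456.6] opp squat [275.4 455. ]
170 jarbase [142.4 466.3] jartop [132.1 407.1] tip [ 66.1 469.6] opp squat [276.6 448.7]
```

```bash
python3 -c "
from bench import ctrl
print(ctrl.hand_in());s=ctrl.read_state();print(s['time_s'],s['position'],s['grip_width'])"
```

```text
the job is handed in; nothing more can be done
None
the job is handed in; nothing more can be done
```

I raised the tub lid to about 60° and let go, and it stayed up by itself. I then gripped the tall jar by its lid, turned the carousel about 95° to bring the jar to the front, and handed in still holding it. The hand-in gives no verdict, so the result below rests on my own last checks. The job took about 11.5 s of the 64 s allowed.

- **Lid:** I reckoned 59.9° from the path of the handle just before release. The top camera agreed with about 60° afterwards, and the lid was still standing in the last side picture.
- **Tall jar:** it stands at 163.9° about the axis, about 76 mm from it (75 mm nominal). My estimates of the tongue's direction ran from 161.3° to 165.2°, depending on the camera. That puts the jar at most about 2.6° (3.4 mm) off line, against the 14 mm allowed.
- **Grip:** the fingers were stopped on the jar lid at about 51 mm open with a 40 N grip setting. The wrist force was under 2 N.
- **Other items:** I never went near the cup, bowl, spoon or steamer basket, and they looked unmoved in the pictures.

One disagreement: from a distance the wrist camera put things 5 to 10 mm off in y from the fixed cameras. I relied on the fixed cameras and on the positions where the gripper made contact.

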